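# Shut the poker chip case and snap its two clasps

## Robot

A 7-joint arm with a two-finger parallel gripper is mounted at the origin on the work surface. World frame = base frame: x ahead of the robot, y to its left, z up, the work surface at z = 0. Lengths are in mm, angles in rad, forces in N, time in s.
With the tool pointing down it reaches from about 425 to 825 mm from the base axis. Payload 3.6 kg.
Tool frame: the origin (TCP) lies midway between the tips of the shut fingers; the grasp point (between the pads) lies 19 mm behind it (ctrl.tcp_to_grasp is the distance from the TCP to the grasp point, in mm); x points along the fingers, y is the direction in which the jaws open and shut, and the axes are right-handed (so a half turn about x gives the same grasp; the last joint's range is limited). The gripper opens to 93 mm and grips with 3 to 60 N. Pads are 15 mm wide; open, the fingers measure 128 mm over their backs; the gripper's body (75 mm by 188 mm) begins 65 mm behind the grasp point.
Start: joints at [-1.19, 0.615, -0.013, 1.423, 0.008, 1.103, -0.04], TCP at [257.747, 596.68, 198.54] pointing down, gripper open.
Joint ranges: [-3.12, 3.12], [-0.3, 2.06], [-1.34, 1.32], [0.26, 2.42], [-1.36, 4.5], [0.01, 1.98], [-2.84, 2.84]. Speed limits (rad/s): [2.79, 2.79, 3.14, 3.14, 3.14, 3.14, 3.14].

## Interface

Orientations are given as a 3x3 rotation matrix whose columns are the frame's x, y, z axes.
In Python, from bench import ctrl gives the robot as it stands.
- The arm moves only by the shell command python3 -m inch 'ROWS' [FORCE]. ROWS is a JSON object of lists of equal length, an entry for each row: "grip": the gripper command: -1 is fully open, 1 is shut, values between are in proportion; "xyz": the shift along the tool's x, y, z in mm, a list of three; "delta_rot": the turn, a rotation vector about the tool's x, y, z in rad, a list of three. A call has 1 to 20 rows; each row shifts and turns the commanded pose from where the row before left it, along the tool's axes as they then stand; what a row does not reach is not made up. A row lasts 1/8 s, in which the tool goes at most 62.5 mm and 10.7 degrees, less where a joint would pass 70% of its speed; a pose out of reach is approached as far as the arm can. A call with a gripper value outside its range is refused whole. The fingers move at their own pace and stop on an object; FORCE is the grip in N (left out, the last holds). Time passes only in rows, so rows that do not move let the fingers close. It gives the time, the measured TCP pose, the force and the opening at its end, in the units of the state.
- ctrl.sense(): the state, without advancing time (a new reading comes with each control period).
- ctrl.capture(name): name is "side" or "top" or "wrist"; returns (picture, depth): 384x512x3 uint8, red, green, blue; 384x512 float32, mm along the optical axis (not along the pixel's ray), 0 where there is no reading.
- ctrl.calibration(name): a dict with "intrinsics" (3x3 intrinsics, pixels), "R" (3x3) and "t" (3): a world point X has camera coordinates R X + t; the wrist camera has in their place "T_tool_cam" (4x4, takes a point from camera to tool coordinates, whose origin is the TCP and whose axes are the tool frame's). Camera axes: x right, y down, z forward; pixel columns grow to the right and rows downward; lengths in mm; the calibration is good to about 2 mm. A picture is of the moment at which its call begins: read the wrist's pose just before it. calibration takes no time and is no camera call.
- ctrl.close_job(): hands the job in, once; it reports no verdict.
Trained networks look in the newest picture that a camera, given by its name, has taken for a name from the list of things; names that differ only in an ending like _2 or _b are one class to them, and where a whole thing is asked for, a point or a joint stands for the part that bears it (a point fixed in the world has none). Each returns a list of dicts, best first, with "p" (0 to 1); they miss things now and then, are a little off and sometimes report something else, mostly with a low value. They report only what shows in the picture. A call takes as long as a camera call. They do not tell look-alikes from the thing itself.
- ctrl.look_for(target, camera): "xy" ([column, row] in pixels, amid what is visible of it).
The state is a dict: "time_s": time; "joints": joint angles; "joint_velocities": joint speeds; "joint_efforts": joint torques, N m; "eef_pos": TCP position; "tool_rot": TCP orientation; "contact_force": force on the tool from outside, world axes, zero at the start; "wrist_torque": the same for the moment, N m; "finger_gap": finger opening in mm.
Only numpy, scipy, OpenCV 4.12 (cv2) and the standard library are available. Lean on these libraries where they do the work, as an engineer would, in place of code of your own. Each camera call takes 0.05 s, during which the arm holds its last target. There are 200 camera calls.

## Task

Close up the aluminium chip case: with the fingertips push its open lid over and down until it is fully shut, then press the two snap clasps on its front down until each lies flat against the case. Nothing needs gripping and nothing may be lifted: the case stays standing where it is, and the pawns, chips and other things around it are left undisturbed.

Things in the scene. Friction and masses are not known exactly. Their poses are not given: they have to be found in the camera images.
- case: aluminium case full of poker chips, 2.7 kg, loose on rubber feet; 150 mm deep (x), 220 wide (y), 74 high shut. Origin: centre of its underside, on the shelf; x from the front (clasps, handle) to the hinged back, y to the left seen from the front, z up. Seam 47 mm up; front face x = -75, hinge x = +75 mm. The handle hangs flat on the front within 45 mm of the middle, standing out 12 mm.
- lid (a joint): angle of the case lid, rad: 0 shut, 1.57 upright, 1.9 leaning back at its stop; starts open. A shell 150 mm long, 220 wide, 27 thick, 0.32 kg, hinged along the back of the seam. The hinge is stiff: the lid stays wherever it is left and must be pushed all the way (3 to 5 N near its front edge).
- lid_hinge (a point): point on the lid's hinge line, mid-width, 47 mm above the shelf. Its frame turns with the lid: x along the lid, away from the lid's front edge; z out of the lid's outer face; y along the hinge line.
- lid_front_edge (a point): middle of the outer front edge of the lid (the edge farthest from the hinge): 150 mm from the hinge line along the lid and 27 mm out, on the lid's outer face. It is the top edge while the lid stands open, and the top front edge, 74 mm above the shelf, when shut.
- clasp_left (a joint): angle of the left (+y side) clasp, rad: 0 flat on the case front (shut), 1.7 standing out at its stop (open, as it starts). Steel plate 28 mm wide, 34 long, 2.5 thick with a rolled lip, hinged by its upper edge to the lid's front, so it rides with the lid. A spring holds it open and snaps it shut once pushed below 0.5 rad; 2 to 3 N at the lip turns it.
- clasp_right (a joint): angle of the right clasp (on the case's -y side), the same as the left one.
- clasp_left_hinge (a point): middle of the left clasp's hinge line: on the lid's front, 4 mm in front of the face, 74 mm to the left of the case's middle, 12 mm above the seam (59 mm above the shelf with the lid shut).
- clasp_left_lip (a point): middle of the free end of the left clasp, 34 mm from its hinge line. Open, with the lid shut, it stands out in front about 38 mm from the case's front face, 63 mm above the shelf; shut, it lies 25 mm above the shelf.
- clasp_right_hinge (a point): middle of the right clasp's hinge line, 74 mm to the right of the case's middle, otherwise like the left one.
- clasp_right_lip (a point): middle of the free end of the right clasp, like the left one.
- pawn_a: yellow plastic board-game pawn, 23 mm across the foot, 41 mm tall, light and easily toppled; origin under its foot. Leave it alone.
- pawn_b: yellow plastic board-game pawn, 23 mm across the foot, 41 mm tall, light and easily toppled; origin under its foot. Leave it alone.
- bowl: stainless steel bowl, 120 mm across the rim, 48 mm high; origin under its foot. Leave it alone.
- dice_cup: dark brown dice cup, 76 mm across, 85 mm high; origin under its foot. Leave it alone.
- die: white die, 18 mm; origin at the centre of its underside. Leave it alone.
- chip_bottom: lowest of a stack of four loose green plastic chips, each 39 mm across and 3.4 mm thick; origin under its centre. Leave the stack alone.
- chip_top: top chip of that stack; origin under its centre, 10 mm above the shelf.
Mind the look-alikes: they are no part of the job. Leave any brown or red look-alike of the chip_top alone.

How it is judged (in metres and radians):
On the way, in this order (a step that is already met when the one before it is completed fails the run):
1. the lid is fully shut while both clasps still stand open (value of joint lid below 0.035 rad and value of joint each of clasp_left, clasp_right above 0.8 rad), for 0.1 s.
2. both clasps lie flat with the lid shut (value of joint lid below 0.035 rad and value of joint each of clasp_left, clasp_right below 0.12 rad), for 0.2 s.
At the end, for the whole second after the job is handed in: The lid is shut to within 0.035 rad (5 mm at its front edge) and both clasps lie flat to within 0.12 rad (4 mm at the lip); the case stands level and at rest within 30 mm of where it was; pawns, bowl, dice cup, die and chip stack stand upright within 20 mm of where they were (all of step 2 and distance of case from where it was at the start of the episode below 0.03 m and angle between case's own z axis and vertical below 0.03 rad and linear speed of case below 0.02 m/s and angle between each of pawn_a, pawn_b, bowl, dice_cup, die, chip_bottom, chip_top's own z axis and vertical below 0.2 rad and distance of each of pawn_a, pawn_b, bowl, dice_cup, die, chip_bottom, chip_top from where it was at the start of the episode below 0.02 m); the robot touches nothing.
It fails at once if the case is lifted off the shelf (10 mm) or tipped up (height (world z) of case above 0.01 m or angle between case's own z axis and vertical above 0.1 rad).
It fails at once if the case is shoved more than 30 mm along the shelf (distance of case from where it was at the start of the episode above 0.03 m).
It fails at once if a pawn, the bowl, the dice cup, the die or the chip stack is moved more than 20 mm, lifted or knocked over (distance of any of pawn_a, pawn_b, bowl, dice_cup, die, chip_bottom, chip_top from where it was at the start of the episode above 0.02 m or angle between any of pawn_a, pawn_b, bowl, dice_cup, die, chip_bottom, chip_top's own z axis and vertical above 0.5 rad).
It also fails if it takes over 56 s, if anything falls off the work surface, if the arm or the gripper's body presses on something with over 40 N, if the wrist force passes 120 N, or if a joint passes its speed limit or range.

## Working session

There is one attempt and no reset: what is moved stays moved. The work goes in short steps, Python scripts to look and compute and a shell command to move; the robot and the scene stay as the last step left them, time stands still between calls to the robot, and variables do not carry over. Pictures are saved under pics/ and viewed, on a budget of 10 in all, crops included, one or two more only if the job needs it, and the job is handed in when it is done.

```bash
mkdir -p pics
cat > h.py <<'E'
from bench import ctrl
import numpy as np, cv2
def world(cam, uv, d):
    c=ctrl.calibration(cam); K=np.array(c["intrinsics"]); 
    p=np.linalg.inv(K)@np.array([uv[0],uv[1],1.])*d
    return np.array(c["R"]).T@(p-np.array(c["t"]))
def med(D,uv,r=2):
    u,v=map(int,np.round(uv)); a=D[max(0,v-r):v+r+1,max(0,u-r):u+r+1]; a=a[a>0]
    return float(np.median(a)) if a.size else 0
E
python3 - <<'E'
from h import *
np.set_printoptions(precision=1,suppress=True)
s=ctrl.sense(); print(s["time_s"],s["eef_pos"],s["tool_rot"],s["finger_gap"])
ims=[]
for cam in ("top","side"):
    im,D=ctrl.capture(cam); np.save(f"{cam}.npy",D); ims.append(im)
    for n in ["case","lid_front_edge","lid_hinge","clasp_left_lip","clasp_left_hinge","pawn_a","bowl","dice_cup","die","chip_top"]:
        for r in ctrl.look_for(n,cam)[:3]:
            print(cam,n,np.round(r["p"],2),np.round(r["xy"]),world(cam,r["xy"],med(D,r["xy"])))
    cv2.imwrite(f"pics/{cam}0.png",im[...,::-1])
E
```

```text
0.0 [257.5 595.9 197.4] [[-0.   0.4  0.9]
 [-0.   0.9 -0.4]
 [-1.  -0.   0. ]] 93.11030263565429
top case 0.65 [248. 217.] [562.5  60.1  32.9]
top lid_front_edge 0.63 [251. 181.] [621.1  52.4 197.6]
top lid_hinge 0.88 [247. 180.] [622.4  59.2 197.5]
top clasp_left_lip 0.68 [167. 181.] [637.4 241.1  17.8]
top clasp_left_lip 0.37 [248. 219.] [557.5  59.7  38.8]
top clasp_left_hinge 0.46 [202. 176.] [623.3 133.7 233.7]
top pawn_a 0.63 [184. 250.] [486.8 200.1   7.6]
top pawn_a 0.39 [313. 220.] [558.  -82.1  35.6]
top bowl 0.55 [132. 218.] [554.5 318.4   3.5]
top bowl 0.51 [245. 219.] [556.7  65.9  39.6]
top dice_cup 0.8 [365. 229.] [ 542.4 -202.5    5.8]
top dice_cup 0.34 [132. 220.] [549.8 319.    3.8]
top chip_top 0.68 [204. 177.] [623.  130.2 227.6]
top chip_top 0.5 [330. 189.] [ 628.2 -121.2   13.9]
top chip_top 0.49 [363. 164.] [ 688.6 -198.     4.2]
side case 0.61 [252. 206.] [573.2  61.2  37.3]
side lid_front_edge 0.71 [279. 175.] [610.8 -28.2 190.5]
side lid_hinge 0.61 [279. 177.] [625.2  33.2 137. ]
side lid_hinge 0.36 [254. 298.] [ 547.1 -155.9   15.3]
side clasp_left_lip 0.58 [272. 114.] [625.5 128.  224.3]
side bowl 0.8 [230. 147.] [546.2 341.   11. ]
side dice_cup 0.83 [257. 298.] [ 551.6 -157.8   15. ]
side die 0.15 [272. 115.] [625.2 129.7 221.1]
side chip_top 0.83 [330. 260.] [710.7 -86.4   4.6]
side chip_top 0.61 [336. 314.] [ 687.3 -202.2    4.6]
side chip_top 0.57 [292. 276.] [ 624.8 -119.3   13.8]
```

View pics/top0.png

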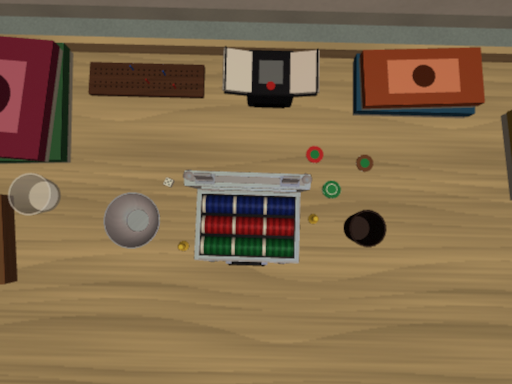

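View pics/side0.png

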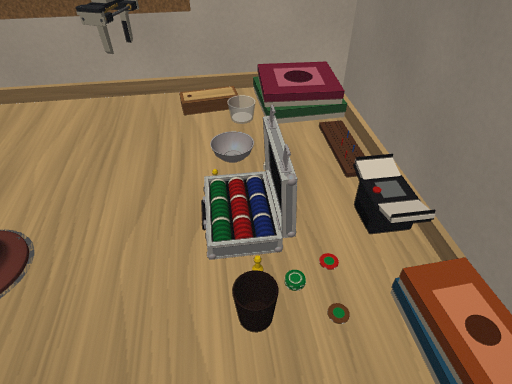

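The case faces the robot (top view: rim from (195,262) to (300,190), lid upright around row 180, clasps up at columns 203 and 291). Next I'll get its pose from the depth.

Run:
```python
from h import *
np.set_printoptions(precision=1,suppress=True)
def cloud(cam):
    D=np.load(cam+".npy"); c=ctrl.calibration(cam); v,u=np.nonzero(D); d=D[v,u]
    p=np.linalg.inv(np.array(c["intrinsics"]))@np.vstack([u,v,np.ones_like(u)])*d
    return (np.array(c["R"]).T@(p-np.array(c["t"])[:,None])).T
for cam in("top","side"):
    P=cloud(cam)
    print(cam,"table z",np.median(P[(abs(P[:,0]-400)<30)&(abs(P[:,1]-60)<100),2]))
    B=P[(P[:,0]>420)&(P[:,0]<700)&(abs(P[:,1]-60)<135)]
    L=B[(B[:,2]>80)&(B[:,0]>590)]
    for z0,z1 in((80,110),(110,140),(140,170),(170,190),(190,205),(205,250)):
        l=L[(L[:,2]>z0)&(L[:,2]<z1)]
        if len(l)>3: print(z0,z1,len(l),np.percentile(l,[2,50,98],axis=0).ravel())
    C=B[(B[:,2]>38)&(B[:,2]<56)&(B[:,0]<600)]
    if len(C)>20:
        r=cv2.minAreaRect(C[:,:2].astype(np.float32)); print("rim",len(C),r,np.percentile(C,[1,99],axis=0)); print(cv2.boxPoints(r))
    T=L[(L[:,2]>170)&(L[:,2]<202)]; 
    if len(T)>10: print("lid slope dx/dy",np.polyfit(T[:,1],T[:,0],1), "y ends",T[:,1].min(),T[:,1].max())
```

```text
top table z 0.26699575602663184
80 110 11 [614.5 -42.2  85.6 616.6 158.9  92.8 618.8 165.9 108.1]
110 140 10 [613.  -49.9 113.  613.8 -42.6 121.4 616.5 165.1 138.9]
140 170 6 [610.8 -42.6 141.2 613.3  59.2 143.3 613.9 164.  166.6]
170 190 13 [609.8 -49.7 171.5 611.2 154.4 180.5 612.6 166.  189.5]
190 205 1744 [610.  -48.8 195.1 622.   59.  198.3 636.6 165.3 202.5]
205 250 242 [620.2 -28.6 205.5 623.1  -1.5 232.6 628.8 145.4 237.6]
rim 5081 ((530.2445678710938, 58.80646514892578), (221.59152221679688, 139.49977111816406), 89.99476623535156) [[467.1 -49.6  38.3]
 [598.8 167.6  49.8]]
[[460.5 -52. ]
 [600.  -52. ]
 [600.  169.6]
 [460.5 169.6]]
lid slope dx/dy [  0.  622.2] y ends -54.8237952471259 172.1267054768573
side table z 0.23730877528254463
80 110 316 [615.5 -51.4  80.9 626.7 -40.6  95.7 640.3 165.7 109.5]
110 140 339 [613.9 -51.1 110.8 625.1 -43.1 125.1 639.  166.5 138.8]
140 170 239 [611.9 -51.3 140.9 621.7 -49.5 154.9 638.9 163.2 169.4]
170 190 153 [610.5 -52.5 170.3 620.6 -49.6 180.1 636.9 165.4 189.9]
190 205 902 [610.3 -51.5 191.4 621.2  39.2 198.1 636.7 160.5 203. ]
205 250 189 [620.6 -28.5 205.4 623.3  -6.7 226.3 628.1 145.7 236.7]
rim 3532 ((531.1002807617188, 71.67015075683594), (246.4310302734375, 137.6518096923828), 89.95513153076172) [[467.9 -50.1  38.2]
 [598.7 168.5  48.8]]
[[462.2 -51.5]
 [599.8 -51.6]
 [600.  194.8]
 [462.4 194.9]]
lid slope dx/dy [ -0.  622.2] y ends -54.492647230221564 170.73140336958525
```

```bash
python3 -m inch '{"grip":[1,1,1,1,1,1,1],"xyz":[[-15,0,0],[-15,0,0],[-15,0,0],[-15,0,0],[-15,0,0],[-15,0,0],[0,0,0]],"delta_rot":[[0.18,0,0],[0.18,0,0],[0.18,0,0],[0.18,0,0],[0.18,0,0],[0.18,0,0],[0.08,0,0]]}' 20; python3 -c "
from h import *
s=ctrl.sense();print(s['eef_pos'],s['tool_rot'],s['contact_force'])"
```

```text
time_s: 1.98
eef_pos: [258.0, 597.4, 290.1]
tool_rot: [[0.001, 1.0, 0.0], [0.003, 0.0, -1.0], [-1.0, 0.001, -0.003]]
contact_force: [-0.1, -0.1, 0.4]
finger_gap: 27.6
[257.98102464 597.44180034 290.14595741] [[ 1.29029541e-03  9.99999156e-01  1.55284881e-04]
 [ 2.82811063e-03  1.51635288e-04 -9.99995989e-01]
 [-9.99995168e-01  1.29072940e-03 -2.82791259e-03]] [-0.12031823 -0.1460366   0.38032095]
```

```bash
python3 -m inch '{"grip":[1,1,1,1,1,1,1,1,1,1,1,1,1,1,1],"xyz":[[0,32,38.5],[0,32,38.5],[0,32,38.5],[0,32,38.5],[0,32,38.5],[0,32,38.5],[0,32,38.5],[0,32,38.5],[0,32,38.5],[0,32,38.5],[0,32,38.5],[0,32,38.5],[0,32,38.5],[0,32,38.5],[0,0,0]],"delta_rot":[[0,0,0],[0,0,0],[0,0,0],[0,0,0],[0,0,0],[0,0,0],[0,0,0],[0,0,0],[0,0,0],[0,0,0],[0,0,0],[0,0,0],[0,0,0],[0,0,0],[0,0,0]]}'
```

```text
time_s: 3.85
eef_pos: [708.6, 52.7, 287.1]
tool_rot: [[-0.001, 1.0, -0.005], [-0.005, -0.005, -1.0], [-1.0, -0.001, 0.005]]
contact_force: [0.1, 0.6, -0.5]
finger_gap: 0.7
```

```bash
python3 -m inch '{"grip":[1,1,1,1,1,1,1,1,1,1],"xyz":[[28,0,-5],[28,0,0],[28,0,0],[28,0,0],[0,-20,0],[0,-20,0],[0,-10,0],[0,-6,0],[0,-6,0],[0,0,0]],"delta_rot":[[0,0,0],[0,0,0],[0,0,0],[0,0,0],[0,0,0],[0,0,0],[0,0,0],[0,0,0],[0,0,0],[0,0,0]]}'
```

```text
time_s: 5.1
eef_pos: [645.4, 64.0, 176.6]
tool_rot: [[0.0, 1.0, 0.003], [0.0, 0.003, -1.0], [-1.0, 0.0, -0.0]]
contact_force: [0.3, 0.6, 0.1]
finger_gap: 0.7
```

```bash
python3 -m inch '{"grip":[1,1,1,1,1],"xyz":[[0,-6,0],[0,-6,0],[0,-6,0],[0,-6,0],[0,-6,0]],"delta_rot":[[0,0,0],[0,0,0],[0,0,0],[0,0,0],[0,0,0]]}'
python3 - <<'E'
from h import *
im,D=ctrl.capture("side"); cv2.imwrite("pics/side1.png",cv2.resize(im[40:290,150:400],(750,750))[75:675,...,::-1])
E
```

```text
time_s: 5.72
eef_pos: [615.2, 64.1, 177.1]
tool_rot: [[0.001, 1.0, 0.003], [0.001, 0.003, -1.0], [-1.0, 0.001, -0.001]]
contact_force: [2.3, 0.3, 4.6]
finger_gap: 0.2
```

View pics/side1.png

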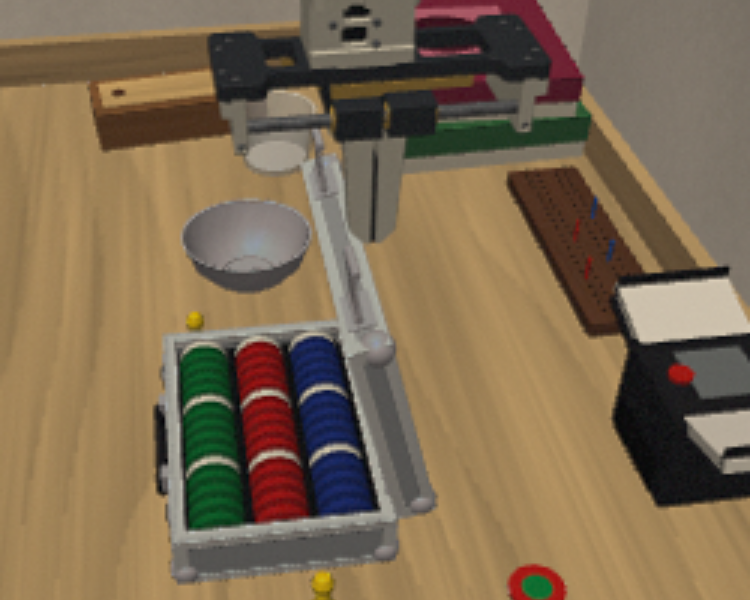

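```bash
python3 -m inch '{"grip":[1,1,1,1,1,1,1,1,1,1,1,1],"xyz":[[2.5,-10.5,0],[3.5,-10.5,0],[4,-10,0],[4,-10,0],[5,-9.5,0],[6,-9,0],[6.5,-8.5,0],[7,-8,0],[8,-7.5,0],[8.5,-6.5,0],[9,-6,0],[9,-5,0]],"delta_rot":[[0,0,0],[0,0,0],[0,0,0],[0,0,0],[0,0,0],[0,0,0],[0,0,0],[0,0,0],[0,0,0],[0,0,0],[0,0,0],[0,0,0]]}'
```

```text
time_s: 7.28
eef_pos: [513.7, 63.4, 102.7]
tool_rot: [[-0.001, 1.0, 0.003], [-0.0, 0.003, -1.0], [-1.0, -0.001, 0.0]]
contact_force: [-0.1, 0.4, 1.0]
finger_gap: 0.5
```

```bash
python3 -m inch '{"grip":[1,1,1,1,1,1],"xyz":[[6,-2,0],[6,-2,0],[6,-1,0],[5,-1,0],[4,-1,0],[2,0,0]],"delta_rot":[[0,0,0],[0,0,0],[0,0,0],[0,0,0],[0,0,0],[0,0,0]]}';  python3 -m inch '{"grip":[1,1],"xyz":[[1,0,0],[1,0,0]],"delta_rot":[[0,0,0],[0,0,0]]}'
```

```text
time_s: 8.02
eef_pos: [507.3, 63.4, 74.3]
tool_rot: [[-0.0, 1.0, 0.003], [-0.0, 0.003, -1.0], [-1.0, -0.0, 0.0]]
contact_force: [1.0, -0.5, -0.3]
finger_gap: 0.9
time_s: 8.28
eef_pos: [507.5, 63.4, 72.6]
tool_rot: [[0.0, 1.0, 0.003], [-0.0, 0.003, -1.0], [-1.0, 0.0, 0.0]]
contact_force: [0.1, 0.9, 0.1]
finger_gap: 0.5
```

```bash
python3 -m inch '{"grip":[1,1,1,1],"xyz":[[1,0,0],[1,0,0],[1,0,0],[0,0,0]],"delta_rot":[[0,0,0],[0,0,0],[0,0,0],[0,0,0]]}';  python3 - <<'E'
from h import *
np.set_printoptions(precision=1,suppress=True)
im,D=ctrl.capture("side"); cv2.imwrite("pics/side2.png",cv2.resize(im[90:290,150:400],(750,600))[...,::-1])
c=ctrl.calibration("side"); v,u=np.nonzero(D); d=D[v,u]
P=(np.array(c["R"]).T@(np.linalg.inv(np.array(c["intrinsics"]))@np.vstack([u,v,np.ones_like(u)])*d-np.array(c["t"])[:,None])).T
for x in range(425,640,15):
    m=(abs(P[:,0]-x)<7)&(P[:,1]>-45)&(P[:,1]<15)&(P[:,2]<110)&(P[:,2]>50); print(x,m.sum(),np.percentile(P[m,2],[5,50,95]) if m.sum() else "")
E
```

```text
time_s: 8.78
eef_pos: [507.4, 63.5, 69.5]
tool_rot: [[-0.0, 1.0, 0.003], [-0.0, 0.003, -1.0], [-1.0, -0.0, 0.0]]
contact_force: [0.5, -0.2, -0.2]
finger_gap: 0.6
425 0 
440 82 [84.1 87.2 91.4]
455 85 [80.8 82.9 85.2]
470 118 [79.3 90.4 94.2]
485 156 [90.1 91.6 93.4]
500 157 [88.  89.7 91.3]
515 154 [86.2 87.6 89.1]
530 150 [84.2 85.7 87.4]
545 152 [82.4 83.8 85.4]
560 152 [80.5 82.  83.7]
575 151 [78.5 80.  81.6]
590 147 [76.6 78.1 79.8]
605 147 [74.7 76.2 77.7]
620 87 [73.2 74.7 76.3]
635 0
```

View pics/side2.png

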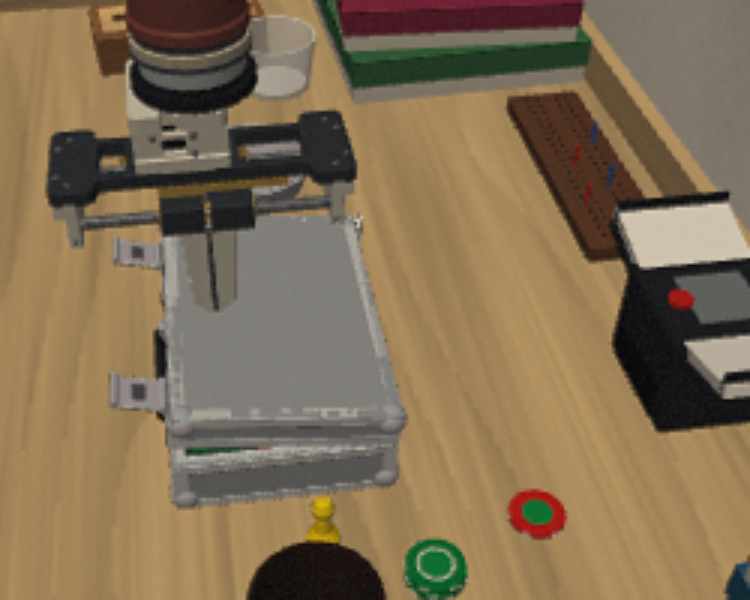

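Run:
```python
from h import *
np.set_printoptions(precision=1,suppress=True)
s=ctrl.sense(); print(s["eef_pos"],s["contact_force"],s["joints"])
im,D=ctrl.capture("side")
for v in range(170,206,3): print(v,[world("side",(u,v),D[v,u]) for u in (216,221,226)])
```

```text
[507.4  63.4  69.5] [-0.4  0.1 -0. ] [-0.4  0.6  0.3  2.  -0.3  0.6  0.1]
170 [array([500.8,  55.2, 151.2]), array([510.6,  53.4, 151.5]), array([520.5,  54.4, 149.6])]
173 [array([500.2,  53.9, 144.8]), array([510.1,  54.3, 143.3]), array([520. ,  53.6, 142.7])]
176 [array([499.6,  53.3, 137.6]), array([509.5,  53.5, 136.3]), array([519.5,  52.7, 135.7])]
179 [array([499. ,  53.3, 130. ]), array([509. ,  54.4, 127.8]), array([519.1,  53.9, 127. ])]
182 [array([498.3,  54.1, 121.5]), array([508.4,  55.4, 119.2]), array([518.6,  54.5, 118.6])]
185 [array([497.7,  54.3, 113.4]), array([507.9,  56.1, 110.6]), array([518.1,  53.3, 111.7])]
188 [array([497. ,  53.7, 105.9]), array([507.4,  75.5,  86. ]), array([517.5,  52.2, 104.5])]
191 [array([496.4,  54. ,  97.4]), array([506.7,  55.5,  94.8]), array([517.1,  54. ,  94.7])]
194 [array([495.7,  52.7,  90.3]), array([506.1,  53.9,  87.9]), array([516.5,  53.1,  87.2])]
197 [array([495.2,  43.9,  89.8]), array([505.4,  42.8,  89.3]), array([515.8,  43.6,  87.2])]
200 [array([494.6,  33.8,  90.6]), array([504.8,  33.6,  89.4]), array([515. ,  33.4,  88.1])]
203 [array([494.1,  25.1,  90.2]), array([504.2,  23.5,  90.4]), array([514.3,  24.2,  88.3])]
```

```bash
cat > lid.py <<'E'
from h import *
np.set_printoptions(precision=3,suppress=True)
im,D=ctrl.capture("side")
c=ctrl.calibration("side"); v,u=np.nonzero(D); d=D[v,u]
P=(np.array(c["R"]).T@(np.linalg.inv(np.array(c["intrinsics"]))@np.vstack([u,v,np.ones_like(u)])*d-np.array(c["t"])[:,None])).T
m=(P[:,0]>530)&(P[:,0]<610)&(P[:,1]>-45)&(P[:,1]<15)&(P[:,2]<180)&(P[:,2]>50); k=np.polyfit(P[m,0],P[m,2],1)
print("lid angle",np.arctan(-k[0]),"z at 607",np.polyval(k,607), m.sum())
E
for i in 1 2; do python3 -m inch '{"grip":[1,1,1],"xyz":[[-3,0,0],[-3,0,0],[-3,0,0]],"delta_rot":[[0,0,0],[0,0,0],[0,0,0]]}'; python3 lid.py; done
```

```text
time_s: 9.25
eef_pos: [507.5, 63.4, 78.9]
tool_rot: [[0.0, 1.0, 0.003], [-0.0, 0.003, -1.0], [-1.0, 0.0, 0.0]]
contact_force: [0.8, -0.1, -0.1]
finger_gap: 0.4
lid angle 0.12864770211195412 z at 607 75.89433818872044 854
time_s: 9.68
eef_pos: [507.4, 63.4, 87.8]
tool_rot: [[-0.0, 1.0, 0.003], [-0.0, 0.003, -1.0], [-1.0, -0.0, 0.0]]
contact_force: [-0.7, -0.3, 0.6]
finger_gap: 0.6
lid angle 0.12685053071713748 z at 607 75.93944811707425 847
```

```bash
python3 -m inch '{"grip":[1,1,1,1,1,1,1,1,1,1,1],"xyz":[[-10,0,0],[-10,0,0],[0,-15,0],[0,-14,0],[4,0,0],[4,0,0],[2,0,0],[2,0,0],[2,0,0],[2,0,0],[2,0,0]],"delta_rot":[[0,0,0],[0,0,0],[0,0,0],[0,0,0],[0,0,0],[0,0,0],[0,0,0],[0,0,0],[0,0,0],[0,0,0],[0,0,0]]}'; python3 lid.py
```

```text
time_s: 11.1
eef_pos: [478.4, 63.4, 89.4]
tool_rot: [[0.0, 1.0, 0.003], [-0.0, 0.003, -1.0], [-1.0, 0.0, 0.0]]
contact_force: [0.6, -0.1, -0.4]
finger_gap: 0.6
lid angle 0.12720118238800499 z at 607 75.94722063447405 838
```

```bash
python3 -m inch '{"grip":[1,1,1,1],"xyz":[[2,0,0],[2,0,0],[2,0,0],[2,0,0]],"delta_rot":[[0,0,0],[0,0,0],[0,0,0],[0,0,0]]}'; python3 lid.py
python3 - <<'E'
from h import *
s=ctrl.sense(); T=np.array(ctrl.calibration("wrist")["T_tool_cam"]); print(T)
im,D=ctrl.capture("wrist"); cv2.imwrite("pics/w1.png",im[...,::-1])
im,D=ctrl.capture("side"); cv2.imwrite("pics/side3.png",cv2.resize(im[120:240,150:300],(750,600),interpolation=cv2.INTER_CUBIC)[...,::-1])
E
```

```text
time_s: 11.65
eef_pos: [478.3, 63.3, 81.4]
tool_rot: [[-0.0, 1.0, 0.003], [-0.0, 0.003, -1.0], [-1.0, -0.0, 0.0]]
contact_force: [-0.1, -0.4, 0.3]
finger_gap: 0.5
lid angle 0.1280051260938443 z at 607 75.93998328530607 848
[[-7.94742379e-05 -2.46479384e-01  9.69148031e-01 -1.87656509e+02]
 [ 9.99999898e-01  4.10832675e-04  1.86489585e-04  5.50899142e-01]
 [-4.44123516e-04  9.69147948e-01  2.46479326e-01 -6.71316910e+01]
 [ 0.00000000e+00  0.00000000e+00  0.00000000e+00  1.00000000e+00]]
```

View pics/side3.png

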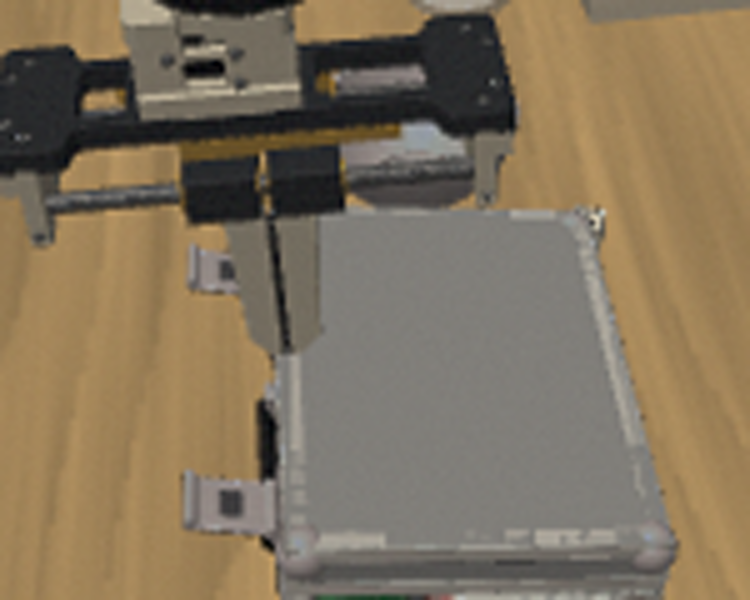

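View pics/w1.png

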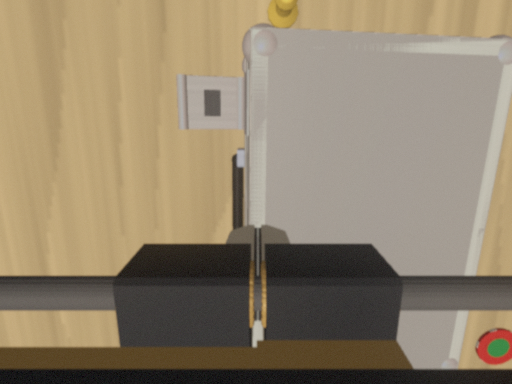

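Run:
```python
from h import *
np.set_printoptions(precision=1,suppress=True)
print(ctrl.sense()["eef_pos"], ctrl.sense()["joints"], ctrl.tcp_to_grasp)
im,D=ctrl.capture("side")
for v in range(178,196,2): print(v,[world("side",(u,v),D[v,u]) for u in (202,206,212)])
c=ctrl.calibration("side");K=np.array(c["intrinsics"])
for p in ([478,63,81],[478,63,100]):
    q=K@(np.array(c["R"])@p+np.array(c["t"])); print(p,q[:2]/q[2])
```

```text
[478.3  63.3  81.4] [-0.4  0.5  0.3  2.  -0.3  0.6  0.1] 18.8
178 [array([471.5,  53.4, 135.8]), array([479.3,  53.8, 134.5]), array([491.2,  53.5, 133.3])]
180 [array([470.9,  53.5, 130.6]), array([478.7,  56. , 127.6]), array([490.7,  55.5, 126.5])]
182 [array([470.4,  53.1, 125.8]), array([477.8,  64. , 115.9]), array([490.3,  53.2, 123.2])]
184 [array([469.7,  54.3, 119.6]), array([477.8,  53.8, 119. ]), array([489.8,  52.8, 118.3])]
186 [array([469.2,  54.1, 114.5]), array([477.2,  55.4, 112.4]), array([489.4,  53.2, 112.7])]
188 [array([468.6,  54.5, 108.8]), array([476.6,  56.1, 106.4]), array([488.4,  72.1,  91.3])]
190 [array([460.4, 175.8,   0. ]), array([476.2,  53.8, 103. ]), array([488.1,  65.2,  91.6])]
192 [array([460.1, 170.3,  -1.9]), array([475.4,  59.4,  92.7]), array([487.8,  59.1,  91.4])]
194 [array([460. , 161.1,  -0.5]), array([475.1,  53.9,  92. ]), array([487.5,  52.2,  91.8])]
[478, 63, 81] [207.7 194.9]
[478, 63, 100] [206.9 188.1]
```

The fingertips actually end about 19 mm above the reported TCP: the depth puts them at z ≈ 102 where the report says 81. So the fingers aren't through the lid, and they were only just touching it. I'll keep pushing with that offset.

```bash
python3 -m inch '{"grip":[1,1,1,1,1,1,1,1],"xyz":[[4,0,0],[4,0,0],[3,0,0],[3,0,0],[3,0,0],[3,0,0],[2,0,0],[2,0,0]],"delta_rot":[[0,0,0],[0,0,0],[0,0,0],[0,0,0],[0,0,0],[0,0,0],[0,0,0],[0,0,0]]}'; python3 lid.py
```

```text
time_s: 12.85
eef_pos: [478.4, 63.3, 57.4]
tool_rot: [[0.0, 1.0, 0.003], [-0.0, 0.003, -1.0], [-1.0, 0.0, 0.0]]
contact_force: [0.2, 0.1, 0.3]
finger_gap: 0.7
lid angle 0.01942846895305414 z at 607 74.64877456119106 850
```

```bash
python3 -m inch '{"grip":[1,1,1,1],"xyz":[[1,0,0],[1,0,0],[1,0,0],[0.5,0,0]],"delta_rot":[[0,0,0],[0,0,0],[0,0,0],[0,0,0]]}'; python3 lid.py
```

```text
time_s: 13.4
eef_pos: [478.4, 63.4, 54.2]
tool_rot: [[-0.0, 1.0, 0.003], [0.0, 0.003, -1.0], [-1.0, -0.0, -0.0]]
contact_force: [-1.3, -0.8, 4.5]
finger_gap: 0.8
lid angle -0.002195866227448862 z at 607 74.39746942832494 850
```

```bash
python3 -m inch '{"grip":[1,1,1,1,1,1],"xyz":[[1,0,0],[0,0,0],[-15,0,0],[-15,0,0],[-15,0,0],[0,0,0]],"delta_rot":[[0,0,0],[0,0,0],[0,0,0],[0,0,0],[0,0,0],[0,0,0]]}'; python3 lid.py
cat > clasp.py <<'E'
from h import *
np.set_printoptions(precision=1,suppress=True)
for cam in ("side","top"):
    im,D=ctrl.capture(cam)
    c=ctrl.calibration(cam); v,u=np.nonzero(D); d=D[v,u]
    P=(np.array(c["R"]).T@(np.linalg.inv(np.array(c["intrinsics"]))@np.vstack([u,v,np.ones_like(u)])*d-np.array(c["t"])[:,None])).T
    for y0 in (132,-15):
        m=(P[:,0]>410)&(P[:,0]<463)&(abs(P[:,1]-y0)<30)&(P[:,2]>15)&(P[:,2]<95)
        print(cam,y0,m.sum(), np.percentile(P[m],[2,50,98],axis=0).ravel() if m.sum() else "")
    m=(P[:,0]>440)&(P[:,0]<640)&(abs(P[:,1]-60)<130)&(P[:,2]>60)&(P[:,2]<90); print("case",np.percentile(P[m],[1,99],axis=0).ravel())
E
python3 clasp.py
```

```text
time_s: 14.2
eef_pos: [479.2, 63.4, 98.8]
tool_rot: [[0.002, 1.0, 0.003], [0.0, 0.003, -1.0], [-1.0, 0.002, -0.0]]
contact_force: [-1.9, -0.5, 0.3]
finger_gap: 0.6
lid angle 0.00015987544908006794 z at 607 74.28888219769354 846
side 132 105 [432.1 121.5  60.  445.3 133.   63.3 460.9 149.2  68. ]
side -15 184 [430.6 -26.   59.5 445.6 -14.1  62.9 461.7   1.1  68.4]
case [445.8 -50.8  61.  617.6 166.9  76.3]
top 132 0 
top -15 118 [430.3 -26.9  59.3 447.8 -20.7  62.3 461.8 -10.3  68.6]
case [457.8 -49.9  62.8 617.5 168.1  77.4]
```

```bash
python3 -m inch '{"grip":[1,1,1,1,1,1,1,1,1,1,1,1,1,1,1,1],"xyz":[[0,-13,-24],[0,-12,-24],[0,-12,-22],[15,0,0],[15,0,0],[15,0,0],[4,0,0],[4,0,0],[4,0,0],[4,0,0],[4,0,0],[4,0,0],[4,0,0],[4,0,0],[4,0,0],[0,0,0]],"delta_rot":[[0,0,0],[0,0,0],[0,0,0],[0,0,0],[0,0,0],[0,0,0],[0,0,0],[0,0,0],[0,0,0],[0,0,0],[0,0,0],[0,0,0],[0,0,0],[0,0,0],[0,0,0],[0,0,0]]}'; python3 clasp.py
```

```text
time_s: 16.35
eef_pos: [440.6, 133.1, 16.5]
tool_rot: [[-0.001, 1.0, 0.003], [-0.0, 0.003, -1.0], [-1.0, -0.001, 0.0]]
contact_force: [0.8, 0.6, 0.7]
finger_gap: 0.5
side 132 311 [425.2 121.   36.1 442.5 123.8  66.2 460.4 140.9  93.5]
side -15 182 [430.6 -26.7  59.8 445.5 -14.   62.8 461.7   0.7  68.2]
case [445.7 -50.5  61.  617.5 167.6  76.5]
top 132 0 
top -15 231 [429.9 -27.   59.2 445.5 -14.4  63.3 461.8  -0.1  68.5]
case [451.5 -49.5  62.4 617.1 165.9  77.4]
```

```bash
python3 -m inch '{"grip":[1,1,1,1,1,1],"xyz":[[3,0,0],[3,0,0],[0,2,0],[0,2,0],[0,2,0],[0,0,0]],"delta_rot":[[0,0,0],[0,0,0],[0,0,0],[0,0,0],[0,0,0],[0,0,0]]}'
python3 - <<'E'
from h import *
im,D=ctrl.capture("side"); a=im[120:240,150:300]
cv2.imwrite("pics/side4.png",cv2.resize(a,(750,600),interpolation=cv2.INTER_CUBIC)[...,::-1])
E
```

```text
time_s: 17.2
eef_pos: [447.0, 133.2, 11.0]
tool_rot: [[-0.001, 1.0, 0.003], [-0.0, 0.003, -1.0], [-1.0, -0.001, 0.0]]
contact_force: [-2.0, 0.1, -0.6]
finger_gap: 0.4
```

View pics/side4.png

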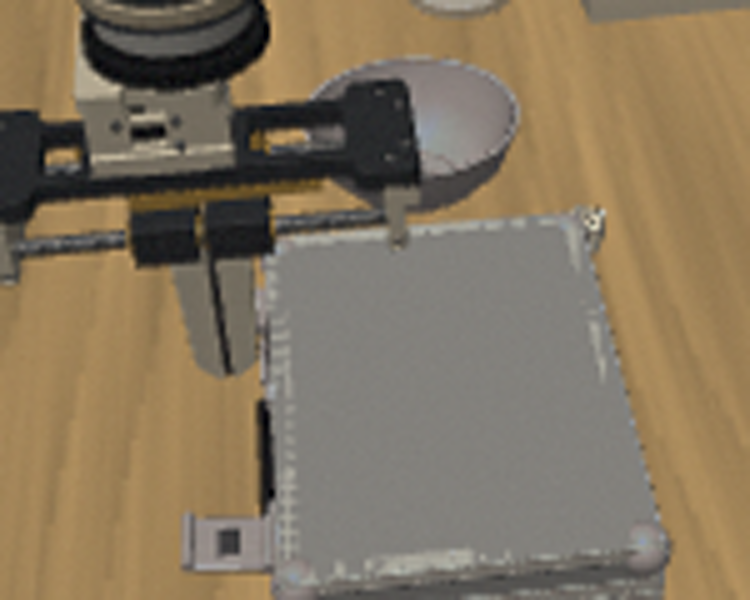

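```bash
python3 -m inch '{"grip":[1,1,1],"xyz":[[0,2,0],[0,1.5,0],[0,0,0]],"delta_rot":[[0,0,0],[0,0,0],[0,0,0]]}'; python3 -m inch '{"grip":[1,1,1,1,1,1,1,1,1,1],"xyz":[[0,-5,0],[0,-5,0],[-20,0,0],[-20,0,0],[-30,0,0],[0,0,37],[0,0,37],[0,0,37],[0,0,35],[0,0,0]],"delta_rot":[[0,0,0],[0,0,0],[0,0,0],[0,0,0],[0,0,0],[0,0,0],[0,0,0],[0,0,0],[0,0,0],[0,0,0]]}'; python3 clasp.py
```

```text
time_s: 17.62
eef_pos: [446.8, 133.2, 10.8]
tool_rot: [[-0.008, 1.0, 0.004], [-0.0, 0.004, -1.0], [-1.0, -0.008, 0.0]]
contact_force: [-6.4, 0.4, 5.2]
finger_gap: 0.3
time_s: 18.88
eef_pos: [441.9, -16.1, 81.5]
tool_rot: [[0.002, 1.0, -0.003], [-0.002, -0.003, -1.0], [-1.0, 0.002, 0.002]]
contact_force: [0.5, 0.4, 1.4]
finger_gap: 0.5
side 132 7 [461.8 122.6  26.5 462.3 130.1  28.1 462.5 144.   29.6]
side -15 184 [430.7 -26.8  60.1 445.6 -14.4  63.  461.7   0.2  68.2]
case [448.  -50.9  61.1 617.8 163.8  76.3]
top 132 14 [461.8 120.2  36.8 462.5 133.3  61.5 463.  146.5  64.2]
top -15 28 [456.4 -26.8  59.1 459.7 -18.3  61.1 462.1  -2.   64.9]
case [467.3 -48.4  69.  617.1 167.5  77.5]
```

```bash
python3 -m inch '{"grip":[1,1,1,1,1,1,1,1,1,1,1,1,1,1,1,1,1,1],"xyz":[[14,0,-1],[14,0,0],[4,0,0],[4,0,0],[4,0,0],[4,0,0],[4,0,0],[4,0,0],[4,0,0],[4,0,0],[4,0,0],[4,0,0],[3,0,0],[0,2,0],[0,2,0],[0,2,0],[0,1.5,0],[0,0,0]],"delta_rot":[[0,0,0],[0,0,0],[0,0,0],[0,0,0],[0,0,0],[0,0,0],[0,0,0],[0,0,0],[0,0,0],[0,0,0],[0,0,0],[0,0,0],[0,0,0],[0,0,0],[0,0,0],[0,0,0],[0,0,0],[0,0,0]]}'; python3 -m inch '{"grip":[1,1,1,1,1,1],"xyz":[[0,-5,0],[0,-5,0],[-25,0,0],[-40,0,0],[-50,0,0],[-50,0,0]],"delta_rot":[[0,0,0],[0,0,0],[0,0,0],[0,0,0],[0,0,0],[0,0,0]]}'; python3 clasp.py; python3 lid.py
python3 - <<'E'
from h import *
im,D=ctrl.capture("side"); a=im[120:320,150:400]
cv2.imwrite("pics/side5.png",cv2.resize(a,(750,600),interpolation=cv2.INTER_CUBIC)[...,::-1])
E
```

```text
time_s: 21.22
eef_pos: [445.4, -11.7, 9.7]
tool_rot: [[-0.006, 1.0, 0.003], [0.001, 0.003, -1.0], [-1.0, -0.006, -0.001]]
contact_force: [-4.9, -0.3, 1.1]
finger_gap: 0.7
time_s: 21.98
eef_pos: [439.1, -11.7, 176.9]
tool_rot: [[0.002, 1.0, 0.003], [-0.0, 0.003, -1.0], [-1.0, 0.002, 0.0]]
contact_force: [1.4, 1.3, -0.2]
finger_gap: 0.3
side 132 8 [461.9 121.6  27.8 462.3 128.3  29.4 462.8 141.3  54.6]
side -15 26 [459.6 -27.   25.9 461.4 -16.6  30.1 462.8  -0.2  62.3]
case [466.9 -50.7  61.2 617.6 167.8  76.2]
top 132 16 [461.9 108.3  33.1 462.5 131.3  60.7 463.  146.5  63.6]
top -15 4 [461.8 -26.5  59.7 462.  -23.6  62.3 462.1 -20.5  63. ]
case [467.8 -49.   70.3 617.2 167.7  77.5]
lid angle 0.0003022742660993371 z at 607 74.23123892447941 860
```

View pics/side5.png

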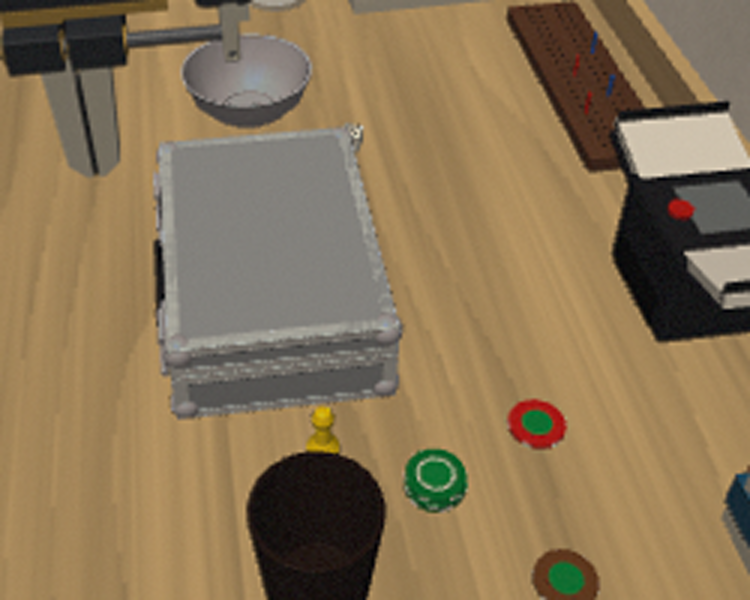

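```bash
python3 -c "
from bench import ctrl
ctrl.close_job()"
```

```text
the job is handed in; nothing more can be done
```

I shut the case lid and pressed both clasps flat, then handed the job in at about 22 s with the arm clear of everything. `close_job` gives no verdict, so success rests on my own checks below.

**How it went:** I pushed the lid over from behind with the closed fingertips and pressed it down near its front edge. Then I pressed the left clasp and the right clasp, each down and then inward.

**Last checks:**
- **Lid:** the angle measured from depth is about 0.000 rad. It was already shut, with both clasps still standing out, before I touched either clasp.
- **Clasps:** both lie against the front, with lips about 26–28 mm above the shelf and about 5 mm in front of the face. I did not measure their angles directly, and the right one was read from only a few depth points.
- **Case:** it has not moved by more than about 2 mm. Contact forces at the end of each push were about 8 N or less.
- **Surroundings:** in the last side view the bowl, the dice cup, the chip stack and the pawn on the right look undisturbed. The pawn on the left and the die were hidden or not checked at the end; the arm worked no closer than about 60 mm to either.

**Disagreement:** the depth images put the fingertips about 19 mm above the reported TCP. My first press therefore stopped with the lid still open by 0.13 rad. I noticed this, allowed for the offset and finished closing the lid.

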